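Lap a new half sole under the old sole of a sandal and hold it down

TASK

Fit the loose half sole to the upside-down sandal: pick it up, and with its toe over the sandal's toe and its sides in line with the sandal, slide its bevelled straight edge flat along the bare cork under the free lip of the old sole until the bevel has just gone out of sight, without prying the lip up. Keep hold of it and press it down flat on the cork gently, like a firm thumb (about 10 N, never over 25 N), as one waits for cement to grab; finish while you are still gripping and pressing it. Leave the timer, the bottle and the jar standing where they are.

Things in the scene. Friction and masses are not known exactly. Their poses are not given: they have to be found in the camera images.
- half_sole: loose half sole of honey-coloured stiff rubber, 118 x 64 x 5 mm, 50 g, tread ribs up. Origin: centre of its underside; x runs along it to the bevelled straight edge (at +59 mm; rounded toe at -59), z up. Sides straight and parallel, 64 mm apart, from x = -20 to +20 mm: grip there; beyond, 60 mm wide
- bevel_edge (a point): middle of the half sole's bevelled edge, on its underside; axes as the half sole's. From 22 mm behind the edge the upper face slopes (plain paler band, no ribs) from 5 mm thick down to 2 mm at the edge, which is 56 mm wide
- sandal: child's sandal upside down on a bench jack (wooden foot 150 x 110 mm), flat level cork bottom 110 mm above the bench. Felt under it gives 1 mm for 6 N pressed straight down; else fixed. Origin on the bench below the lip's edge; x from its toe (cork begins at x = -90 mm) to its heel, z up. Cork 56 mm wide (54 at the lip), 14 mm thick, all under it narrower: the half sole overhangs by 4 mm a side
- lip_mouth (a point): point on the cork surface straight below the middle of the lip's edge; axes as the sandal's. The half sole is in place when its bevelled edge is about 22 mm past this point in +x
- lip (a joint): free lip: front 45 mm of the old sole (the rest, 5 mm thick, is stuck on), 53 mm wide, 3 mm thick at its edge, 5 mm at its root, fast only along the root line 45 mm behind the edge. 0: at rest, edge 6 mm clear of the cork, the gap narrowing evenly to nothing at the root; positive: lifted (rad; 0.08 is 3.6 mm at the edge). Springy: 0.75 N for each mm at the edge
- glue_timer: white digital timer 62 x 85 x 21 mm lying on the bench, to be left alone; origin under its centre
- glue_bottle: cement bottle with a red nozzle, 54 mm across, 145 mm high, standing on the bench, to be left alone; origin under its centre
- nail_jar: jar of nails, 60 mm across, 78 mm high, standing on the bench, to be left alone; origin under its centre
Things that resemble listed ones, but are neither listed nor needed, are in the scene too. Of the things like the half_sole, leave any that is pink; of the rest the smaller one is meant.

How it is judged:
On the way, in this order (a step that is already met when the one before it is completed fails the run):
1. the half sole is carried clear of the bench in the gripper (height (world z) of half_sole above 0.05 m and contact force between the fingers and half_sole above 2 N), for 0.2 s.
2. its bevelled edge has entered under the lip, low over the cork (x of bevel_edge in the frame of lip_mouth between 0.003 and 0.032 m and z of bevel_edge in the frame of lip_mouth between -0.003 and 0.005 m and y of bevel_edge in the frame of lip_mouth between -0.01 and 0.01 m), for 0.1 s.
At the end, for the whole second after the job is handed in: the bevelled edge is 16 to 29 mm under the lip and within 2 mm of the cork, centred to 6 mm and in line to 0.1 rad; the half sole is flat (0.03 rad), still held by the fingers and pressed on the sandal with 4 to 25 N, at rest; the lip stands no more than 0.05 rad above its rest (x of bevel_edge in the frame of lip_mouth between 0.016 and 0.029 m and y of bevel_edge in the frame of lip_mouth between -0.006 and 0.006 m and z of bevel_edge in the frame of lip_mouth between -0.002 and 0.002 m and angle between the x axis of half_sole and the x axis of sandal, either way round below 0.1 rad and angle between half_sole's own z axis and vertical below 0.03 rad and contact force between half_sole and sandal between 4 and 25 N and contact force between the fingers and half_sole above 4 N and linear speed of half_sole below 0.01 m/s and value of joint lip below 0.05 rad); the arm keeps its last pose, push and grip.
It fails at once if the lip is pried up by more than 0.08 rad (3.6 mm at its edge) (value of joint lip above 0.08 rad).
It fails at once if the half sole is pressed on the sandal with more than 25 N (contact force between half_sole and sandal above 25 N).
It fails at once if the timer, bottle or jar is pushed away by more than 20 mm (distance of any of glue_timer, glue_bottle, nail_jar from where it was at the start of the episode above 0.02 m).
It fails at once if the half sole is let go after it has been tucked under the lip (x of bevel_edge in the frame of lip_mouth between 0.016 and 0.04 m and y of bevel_edge in the frame of lip_mouth between -0.02 and 0.02 m and z of bevel_edge in the frame of lip_mouth between -0.005 and 0.005 m and contact force between the fingers and half_sole below 0.5 N).
It also fails if it takes over 51 s, if anything falls off the work surface, if the arm or the gripper's body presses on something with over 40 N, if the wrist force passes 120 N, or if a joint passes its speed limit or range.

ROBOT

A 7-joint arm with a two-finger parallel gripper is mounted at the origin on a cart in front of the work surface, level with it; the furniture and walls round the work are solid. World frame = base frame: x ahead of the robot, y to its left, z up, the work surface at z = 0. Lengths are in m, angles in rad, forces in N, time in s.
With the tool pointing down it reaches from about 0.425 to 0.875 m from the base axis. Payload 4.7 kg.
Tool frame: the origin (TCP) lies midway between the tips of the shut fingers; the grasp point (between the pads) lies 19 mm behind it (ctrl.grip_point_offset is the distance from the TCP to the grasp point, in m); z points along the fingers, y is the line along which they close (so a half turn about z gives the same grasp; the last joint's range is limited). The gripper opens to 87 mm and grips with 3 to 60 N. Pads are 19 mm wide; open, the fingers measure 117 mm over their backs; the gripper's body (75 mm by 190 mm) begins 51 mm behind the grasp point.
Start: joints at [1.198, 0.321, -0.07, 1.45, 0.023, 1.371, -0.057], TCP at [0.245, -0.602, 0.223] pointing down, gripper open.
Joint ranges: [-2.86, 2.86], [-0.3, 2.09], [-1.38, 1.24], [0.06, 2.45], [-1.56, 4.7], [0.09, 2.05], [-2.69, 2.69]. Speed limits (rad/s): [2.57, 2.57, 3.14, 3.14, 3.14, 3.14, 3.14].

INTERFACE

Orientations are given as a rotation vector (axis times angle).
In Python, from bench import ctrl gives the robot as it stands.
- The arm moves only by the tool move_arm, never from a script. Its argument "increments" is text: rows parted by semicolons, each of 7 numbers parted by spaces: the shift along the world's x, y, z in mm, then the turn, a rotation vector about the world's x, y, z in degrees, then the closure in counts, from 0 (fully open) to 255 (shut). A call has exactly 8 rows; each row shifts and turns the commanded pose from where the row before left it; what a row does not reach is not made up. A row lasts 1/12 s, in which the tool goes at most 41.7 mm and 7.16 degrees, less where a joint would pass 70% of its speed; a pose out of reach is approached as far as the arm can. A call with a gripper value outside its range is refused whole. The fingers move at their own pace and stop on an object; "grip_force" is the grip in N (left out, the last holds). Time passes only in rows, so rows that do not move let the fingers close, or fill a call up. It gives the time, the measured TCP pose, the force, the opening and the grip force at its end, in the units of the state.
- ctrl.get_state(): the state, without advancing time (a new reading comes with each control period).
- ctrl.get_image(name): name is "side" or "top"; returns a dict with "frame" (384x512x3 uint8, red, green, blue), "depth" (384x512 float32, m along the optical axis (not along the pixel's ray), 0 where there is no reading), "fx", "fy", "cx", "cy" (pixels), "position" and "orientation" of the camera in the world. Camera axes: x right, y down, z forward; pixel columns grow to the right and rows downward; lengths in m; the calibration is good to about 2 mm. A picture is of the moment at which its call begins.
- ctrl.close_job(): hands the job in; it is judged then, once.
Trained networks look in a picture, given as the dict that the camera call returned (one of the last four; its "shot" number tells which), for a name from the list of things; names that differ only in an ending like _2 or _b are one class to them, and where a whole thing is asked for, a point or a joint stands for the part that bears it (a point fixed in the world has none). Each returns a list of dicts, best first, with "score" (0 to 1); they miss things now and then, are a little off and sometimes report something else, mostly with a low value. They report only what shows in the picture. A call takes as long as a camera call. They do not tell look-alikes from the thing itself.
- ctrl.find_in(target, picture): "centre" ([x, y, z] in m, in world coordinates, good to about 4 mm: the middle of the surface that is visible of it).
- ctrl.silhouettes(target, picture): "region" (384x512 bool, what is visible of it).
The state is a dict: "time": time; "joint_positions": joint angles; "qd": joint speeds; "joint_torque": joint torques, N m; "position": TCP position; "tool_rot": TCP orientation; "ft_force": force on the tool from outside, world axes, zero at the start; "torque": the same for the moment, N m; "grip_width": opening from 0.0 (shut) to 1.0 (fully open); "grip_force": force on a finger pad.
Only numpy, scipy, OpenCV 4.12 (cv2) and the standard library are available. Lean on these libraries where they do the work, as an engineer would, in place of code of your own. Each camera call takes 0.05 s, during which the arm holds its last target. There are 200 camera calls.

## Working session

There is one attempt and no reset: what is moved stays moved. The work goes in short steps, Python scripts to look and compute and a tool call to move; the robot and the scene stay as the last step left them, time stands still between calls to the robot, and variables do not carry over. Pictures are saved under pics/ and viewed, at most 10 in all, crops included, and the job is handed in when it is done.

Besides the shell and the picture viewer there is one more tool, called after "Call:" by a JSON object that holds its "name" and its "arguments". move_arm: Moves the arm, as the interface text tells. Its arguments: {"type":"object","properties":{"increments":{"type":"string"},"grip_force":{"type":"number"}},"required":["increments"]}

```bash
ls; mkdir -p pics; cat > h.py <<'E'
import numpy as np,cv2
from scipy.spatial.transform import Rotation as R
from bench import ctrl
np.set_printoptions(precision=4,suppress=True)
def save(p,n): cv2.imwrite('pics/'+n,p['frame'][:,:,::-1])
def cloud(p):
    d=p['depth'];v,u=np.mgrid[:d.shape[0],:d.shape[1]]
    c=np.stack([(u-p['cx'])/p['fx']*d,(v-p['cy'])/p['fy']*d,d],-1)
    o=np.array(p['orientation'])
    M=R.from_rotvec(o).as_matrix() if o.shape==(3,) else (o if o.shape==(3,3) else R.from_quat(o).as_matrix())
    return c@M.T+np.array(p['position'])
E
python3 - <<'E'
from h import *
a=ctrl.get_image('side');b=ctrl.get_image('top')
import pickle;pickle.dump((a,b),open('p0.pkl','wb'))
both=np.hstack([a['frame'],b['frame']]);cv2.imwrite('pics/a.png',cv2.resize(both[:,:,::-1],(800,300)))
save(b,'top0.png');save(a,'side0.png')
for p in (a,b):
  print(p['position'],p['orientation'],p['fx'])
  for n in ['half_sole','sandal','lip','glue_timer','glue_bottle','nail_jar']:
    for r in ctrl.find_in(n,p): print(n,np.array(r['centre']),round(r['score'],2))
print({k:np.array(v) for k,v in ctrl.get_state().items()})
E
```

```text
pics
[0.3174 0.892  0.7577] [-0.3553  2.7132 -1.3516] 388.0554069805585
half_sole [ 0.5483 -0.2436  0.0059] 0.85
half_sole [ 0.362  -0.1267  0.0128] 0.74
half_sole [0.3475 0.1026 0.004 ] 0.55
sandal [0.5273 0.054  0.1112] 0.9
lip [0.5464 0.0417 0.1173] 0.57
glue_timer [0.4958 0.2801 0.0224] 0.58
glue_bottle [0.69   0.1946 0.069 ] 0.91
nail_jar [ 0.7259 -0.1568  0.0514] 0.92
nail_jar [ 0.5508 -0.2468  0.0062] 0.48
nail_jar [0.4976 0.2833 0.0212] 0.32
[0.3304 0.0074 1.3038] [-2.1011  2.1623 -0.169 ] 415.4029519719028
half_sole [ 0.3618 -0.1344  0.0037] 0.79
half_sole [ 0.5558 -0.2473  0.0109] 0.58
sandal [0.5239 0.0371 0.1127] 0.63
sandal [0.5    0.2741 0.0185] 0.49
lip [0.5475 0.0317 0.1177] 0.84
glue_timer [0.4992 0.2764 0.0183] 0.61
glue_bottle [0.6871 0.1702 0.0858] 0.84
glue_bottle [ 0.5562 -0.2511  0.0079] 0.45
nail_jar [ 0.7213 -0.1748  0.0742] 0.76
{'time': array(0.7), 'joint_positions': array([ 1.1981,  0.321 , -0.0701,  1.4505,  0.0226,  1.3708, -0.0569]), 'qd': array([ 0.0001,  0.0011, -0.0012, -0.0002, -0.    , -0.0003,  0.0008]), 'joint_torque': array([  0.0008, -49.0948,  -0.4019, -31.2703,  -0.0633,   0.0336,
         0.    ]), 'position': array([ 0.2452, -0.602 ,  0.2226]), 'tool_rot': array([3.0829, 0.6038, 0.    ]), 'ft_force': array([ 0.8022,  0.3947, -0.4637]), 'torque': array([0.0027, 0.0174, 0.0098]), 'grip_force': array(0.), 'grip_width': array(0.9983)}
```

View pics/top0.png

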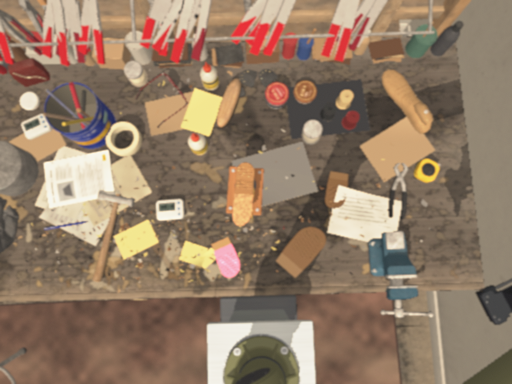

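View pics/side0.png

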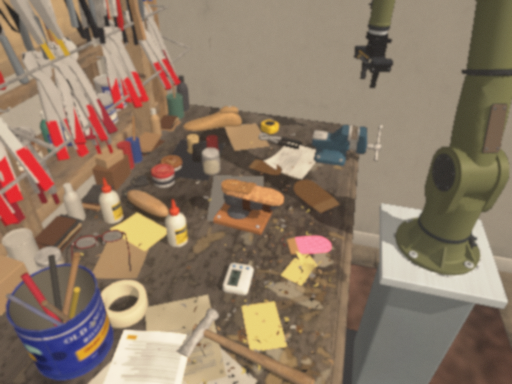

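The top view shows the sandal at (243,190), the pink piece at (228,258), a big brown sole at (302,250) and a small brown one at (336,190). I'll zoom in on the last two and the sandal.

```bash
python3 - <<'E'
from h import *
import pickle;a,b=pickle.load(open('p0.pkl','rb'))
def crop(p,x,y,w,h,W,H): return cv2.resize(p['frame'][y:y+h,x:x+w,::-1],(W,H),interpolation=cv2.INTER_CUBIC)
t=np.hstack([crop(b,210,150,80,80,400,300*400//400),crop(b,270,160,100,120,400,300)])
t=np.hstack([crop(b,215,155,60,45*5//3,400,500)[:,:],crop(b,270,165,100,125,400,500)])
cv2.imwrite('pics/c1.png',t)
t2=np.hstack([crop(a,205,165,90,70,400,311),crop(a,240,145,110,70,400,311)])
cv2.imwrite('pics/c2.png',t2)
E
```

```text
(no output)
```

View pics/c1.png

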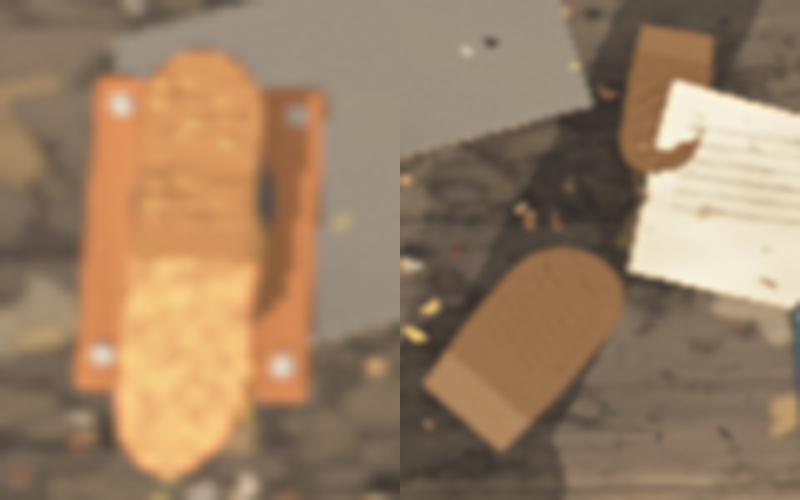

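View pics/c2.png

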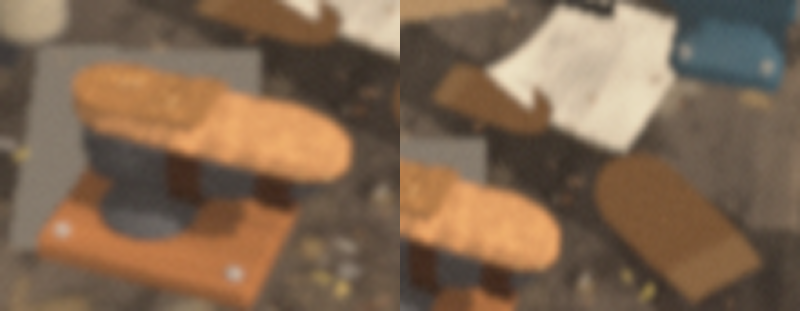

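Crops confirm that the small sole lies bevel edge to +x (pale band at the top of the right panel) with a paper corner over its right side. The sandal's toe points towards -x and its lip edge is at about crop (190,258). Next I'll measure both geometrically.

```bash
python3 - <<'E'
from h import *
import pickle;a,b=pickle.load(open('p0.pkl','rb'))
for nm,p in (('side',a),('top',b)):
  P=cloud(p);F=p['frame'].astype(float);hsv=cv2.cvtColor(p['frame'],cv2.COLOR_RGB2HSV)
  # sandal top
  m=(P[...,2]>.1)&(P[...,2]<.13)&(abs(P[...,0]-.52)<.13)&(abs(P[...,1]-.045)<.06)&(p['depth']>0)
  Q=P[m];print(nm,'sandal n',len(Q),np.median(Q[:,2]))
  r=cv2.minAreaRect((Q[:,:2]*1000).astype(np.float32));print(r)
  # widths per x slice
  for x in np.arange(.41,.65,.015):
    s=Q[abs(Q[:,0]-x)<.0075]
    if len(s)>5: print('%.3f n%d y %.4f..%.4f mid %.4f z %.4f'%(x,len(s),s[:,1].min(),s[:,1].max(),(s[:,1].min()+s[:,1].max())/2,np.median(s[:,2])))
  m=(abs(P[...,0]-.555)<.1)&(abs(P[...,1]+.25)<.07)&(P[...,2]<.03)&(P[...,2]>-.01)&(hsv[...,0]<18)&(hsv[...,1]>95)&(hsv[...,2]>70)
  n,l,st,c=cv2.connectedComponentsWithStats(m.astype(np.uint8));k=1+st[1:,4].argmax();m=l==k
  Q=P[m];print('sole n',len(Q),'z',np.percentile(Q[:,2],[10,50,90]),st[k])
  for x in np.arange(.48,.64,.01):
    s=Q[abs(Q[:,0]-x)<.005]
    if len(s)>3: print('%.3f n%d y %.4f..%.4f z %.4f'%(x,len(s),s[:,1].min(),s[:,1].max(),np.median(s[:,2])))
  # tall stuff around pickup
  z=P[(abs(P[...,0]-.55)<.09)&(abs(P[...,1]+.25)<.15)&(P[...,2]>.03)];print('tall',len(z), z.min(0) if len(z) else '',z.max(0) if len(z) else '')
  q=P[(abs(P[...,0]-.55)<.02)&(abs(P[...,1]+.33)<.02)];print('paper z',np.median(q[:,2]))
  q=P[(abs(P[...,0]-.5)<.02)&(abs(P[...,1]+.2)<.02)];print('bench z',np.median(q[:,2]))
E
```

```text
side sandal n 931 0.11158619008065107
((525.919677734375, 37.28847885131836), (60.22906494140625, 184.63406372070312), 85.14401245117188)
0.440 n47 y 0.0268..0.0677 mid 0.0472 z 0.1095
0.455 n74 y 0.0231..0.0722 mid 0.0477 z 0.1107
0.470 n80 y 0.0119..0.0712 mid 0.0415 z 0.1101
0.485 n82 y 0.0117..0.0715 mid 0.0416 z 0.1104
0.500 n79 y 0.0113..0.0687 mid 0.0400 z 0.1109
0.515 n80 y 0.0086..0.0680 mid 0.0383 z 0.1108
0.530 n92 y 0.0102..0.0663 mid 0.0382 z 0.1183
0.545 n82 y 0.0090..0.0658 mid 0.0374 z 0.1173
0.560 n79 y 0.0064..0.0628 mid 0.0346 z 0.1163
0.575 n80 y 0.0068..0.0616 mid 0.0342 z 0.1154
0.590 n80 y 0.0041..0.0588 mid 0.0315 z 0.1151
0.605 n64 y 0.0089..0.0563 mid 0.0326 z 0.1159
0.620 n12 y 0.0194..0.0461 mid 0.0328 z 0.1155
sole n 305 z [0.0013 0.0053 0.0076] [249 159  32  17 305]
0.490 n10 y -0.2444..-0.2182 z 0.0024
0.500 n25 y -0.2660..-0.2142 z 0.0052
0.510 n22 y -0.2688..-0.2103 z 0.0065
0.520 n21 y -0.2488..-0.2070 z 0.0052
0.530 n22 y -0.2505..-0.2101 z 0.0059
0.540 n24 y -0.2630..-0.2141 z 0.0053
0.550 n33 y -0.2747..-0.2070 z 0.0062
0.560 n29 y -0.2778..-0.207
[... 908 characters left out ...]
..0.0548 mid 0.0298 z 0.1136
0.620 n16 y 0.0161..0.0456 mid 0.0309 z 0.1134
sole n 544 z [-0.0004  0.0036  0.0075] [324 171  25  39 544]
0.490 n20 y -0.2583..-0.2277 z 0.0032
0.500 n51 y -0.2751..-0.2195 z 0.0045
0.510 n38 y -0.2766..-0.2165 z 0.0049
0.520 n29 y -0.2458..-0.2175 z 0.0057
0.530 n34 y -0.2489..-0.2204 z 0.0044
0.540 n32 y -0.2533..-0.2216 z 0.0037
0.550 n34 y -0.2569..-0.2224 z 0.0037
0.560 n57 y -0.2965..-0.2263 z 0.0037
0.570 n66 y -0.2973..-0.2295 z 0.0036
0.580 n64 y -0.2979..-0.2329 z 0.0040
0.590 n60 y -0.2988..-0.2341 z 0.0029
0.600 n51 y -0.2979..-0.2375 z 0.0018
0.610 n7 y -0.2607..-0.2417 z -0.0017
tall 0  
paper z 0.0007355848141707977
bench z -0.0004377031925919539
```

```bash
cat >> h.py <<'E'
from scipy.optimize import differential_evolution
def proj(p,X):
    M=R.from_rotvec(p['orientation']).as_matrix();c=(X-np.array(p['position']))@M
    return np.stack([c[:,0]/c[:,2]*p['fx']+p['cx'],c[:,1]/c[:,2]*p['fy']+p['cy']],-1)
t=np.linspace(np.pi/2,3*np.pi/2,25)
toe=np.stack([-29+30*np.cos(t),30*np.sin(t)],-1)
OUT=np.vstack([toe,[[-20,-32],[20,-32],[20,-30],[37,-30],[59,-28],[59,28],[37,30],[20,30],[20,32],[-20,32]]])/1000
OZ=np.where(OUT[:,0]>.05,.002,.005)
def W(q,z0): 
    c,s=np.cos(q[2]),np.sin(q[2]);return np.c_[OUT@np.array([[c,s],[-s,c]])+q[:2],OZ+z0]
def fit(ps,ms,ign,z0,x0,d=(.02,.02,.15),S=4):
    def cost(q):
        e=0
        for p,m,g in zip(ps,ms,ign):
            im=np.zeros(m.shape,np.uint8);cv2.fillPoly(im,[np.round((proj(p,W(q,z0)))*16).astype(int)],255,shift=4,lineType=cv2.LINE_AA)
            e+=np.abs(im/255.-m)[~g].sum()
        return e
    return differential_evolution(cost,[(a-b,a+b) for a,b in zip(x0,d)],seed=0,maxiter=60,tol=1e-4)
E
cat > m1.py <<'E'
from h import *
import pickle;a,b=pickle.load(open('p0.pkl','rb'))
ms=[];gs=[]
for p in (a,b):
  P=cloud(p);hsv=cv2.cvtColor(p['frame'],cv2.COLOR_RGB2HSV)
  near=(abs(P[...,0]-.55)<.09)&(abs(P[...,1]+.25)<.08)&(P[...,2]<.03)
  paper=cv2.dilate(((hsv[...,2]>150)&(hsv[...,1]<110)).astype(np.uint8),np.ones((3,3)))>0
  m=near&(hsv[...,0]<18)&(hsv[...,1]>95)&(hsv[...,2]>70)
  n,l,st,c=cv2.connectedComponentsWithStats(m.astype(np.uint8));m=l==1+st[1:,4].argmax()
  # ignore paper area
  ms.append(m.astype(float));gs.append(~near|paper)
for i in ([0],[1],[0,1]):
  r=fit([[a,b][k] for k in i],[ms[k] for k in i],[gs[k] for k in i],0,(.548,-.255,-.12));print(i,r.x,r.fun)
q=r.x
for i,p in enumerate((a,b)):
  im=p['frame'][:,:,::-1].copy();im=cv2.resize(im,None,fx=4,fy=4,interpolation=cv2.INTER_CUBIC)
  cv2.polylines(im,[np.round(proj(p,W(q,0))*4+2).astype(int)],True,(0,255,0),1)
  c=(proj(p,np.array([[q[0],q[1],0]]))[0]*4).astype(int);o=im[c[1]-150:c[1]+150,c[0]-150:c[0]+150]
  both=o if i==0 else np.hstack([both,o])
cv2.imwrite('pics/fit0.png',both)
# sandal
for p in (a,b):
  P=cloud(p);m=(P[...,2]>.1)&(P[...,2]<.13)&(abs(P[...,0]-.52)<.13)&(abs(P[...,1]-.045)<.06)
  Q=P[m];x=[];y=[]
  for s0 in np.arange(.47,.6,.01):
    s=Q[abs(Q[:,0]-s0)<.006];x.append(s0);y.append((np.sort(s[:,1])[:2].mean()+np.sort(s[:,1])[-2:].mean())/2)
  k=np.polyfit(x,y,1);th=np.arctan(k[0]);print('axis th',th,'y at .525',np.polyval(k,.525))
  d=np.array([np.cos(th),np.sin(th)]);o=np.array([.525,np.polyval(k,.525)])
  u=(Q[:,:2]-o)@d;v=(Q[:,:2]-o)@[-d[1],d[0]]
  c=abs(v)<.02;print('ends',u.min(),u.max())
  for z in np.arange(-.016,.016,.002):
    s=c&(abs(u-z)<.001);print('%.3f:%.4f(%d)'%(z,np.median(Q[s,2]),s.sum()),end=' ')
  print()
E
python3 m1.py
```

```text
[0] [ 0.5436 -0.2455 -0.2611] 33.27843137254902
[1] [ 0.5442 -0.2553 -0.264 ] 30.01176470588235
[0, 1] [ 0.5442 -0.2535 -0.2637] 87.37647058823529
axis th -0.08956830952942041 y at .525 0.03824614239746947
ends -0.09135814628685476 0.09331071143647418
-0.016:0.1106(6) -0.014:0.1109(6) -0.012:0.1109(8) -0.010:0.1110(5) -0.008:0.1112(7) -0.006:0.1119(6) -0.004:0.1106(5) -0.002:0.1123(9) 0.000:0.1172(15) 0.002:0.1189(6) 0.004:0.1192(6) 0.006:0.1186(6) 0.008:0.1197(6) 0.010:0.1195(4) 0.012:0.1184(9) 0.014:0.1193(6) 
axis th -0.09935526143062445 y at .525 0.03600483496982368
ends -0.09278138336113965 0.09369061825885809
-0.016:0.1085(10) -0.014:0.1079(10) -0.012:0.1095(9) -0.010:0.1110(10) -0.008:0.1101(8) -0.006:0.1091(10) -0.004:0.1092(7) -0.002:0.1169(17) 0.000:0.1192(10) 0.002:0.1192(8) 0.004:0.1169(10) 0.006:0.1196(8) 0.008:0.1165(11) 0.010:0.1200(7) 0.012:0.1172(12) 0.014:0.1174(9)
```

View pics/fit0.png

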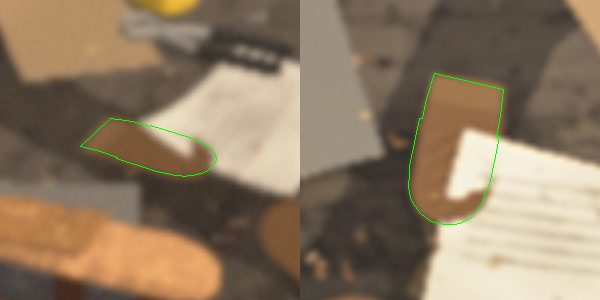

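Overlay: the outline hugs the sole in both views, so its centre is about (0.544,-0.253) with yaw -0.264. The lip mouth is about (0.5235,0.037) with yaw about -0.095. Moving over the sole.

Call:
{"name": "move_arm", "arguments": {"increments": "19 22 0 0 0 -2.33 0;19 22 0 0 0 -2.33 0;19 22 0 0 0 -2.33 0;19 22 0 0 0 -2.33 0;19 22 0 0 0 -2.33 0;19 22 0 0 0 -2.33 0;19 22 0 0 0 -2.33 0;19 22 0 0 0 -2.33 0", "grip_force": 40}}

```text
time: 1.37
position: [0.398, -0.4249, 0.2228]
tool_rot: [3.14, 0.093, 0.0]
ft_force: [-0.6, -0.9, 0.3]
grip_width: 1.0
grip_force: 0.0
```

Call:
{"name": "move_arm", "arguments": {"increments": "19 22 -10 0 0 -2.33 0;19 22 -10 0 0 -2.33 0;19 22 -10 0 0 -2.33 0;19 22 -10 0 0 -2.33 0;19 22 -10 0 0 -2.33 0;19 22 -10 0 0 -2.33 0;19 21 -20 0 0 -2.33 0;14 18 -20 0 0 -2.33 0"}}

```text
time: 2.03
position: [0.5465, -0.2531, 0.1229]
tool_rot: [3.114, -0.414, 0.004]
ft_force: [1.1, 0.4, -0.3]
grip_width: 1.006
grip_force: 0.0
```

Call:
{"name": "move_arm", "arguments": {"increments": "-2 0 -25 0 0 0 0;0 0 -25 0 0 0 0;0 0 -25 0 0 0 0;0 0 -20 0 0 0 0;0 0 -10 0 0 0 0;0 0 -7 0 0 0 0;0 0 -5 0 0 0 0;0 0 0 0 0 0 0"}}

```text
time: 2.7
position: [0.5423, -0.2551, 0.0055]
tool_rot: [3.114, -0.413, -0.0]
ft_force: [-0.1, -0.9, -0.4]
grip_width: 1.002
grip_force: 0.0
```

Call:
{"name": "move_arm", "arguments": {"increments": "1 1 -2 0 0 0 0;0 0 -2 0 0 0 0;0 0 0 0 0 0 40;0 0 0 0 0 0 120;0 0 0 0 0 0 200;0 0 0 0 0 0 255;0 0 0 0 0 0 255;0 0 0 0 0 0 255"}}

```text
time: 3.37
position: [0.5433, -0.2542, 0.0019]
tool_rot: [3.114, -0.413, 0.0]
ft_force: [0.2, -0.8, 2.0]
grip_width: 0.722
grip_force: 39.7
```

Call:
{"name": "move_arm", "arguments": {"increments": "0 0 0 0 0 0 255;0 0 0 0 0 0 255;0 0 0 0 0 0 255;0 0 2 0 0 0 255;0 0 5 0 0 0 255;0 0 5 0 0 0 255;0 0 5 0 0 0 255;0 0 0 0 0 0 255"}}

```text
time: 4.03
position: [0.5441, -0.2543, 0.02]
tool_rot: [3.114, -0.413, 0.003]
ft_force: [-0.0, -0.3, -0.4]
grip_width: 0.721
grip_force: 39.7
```

Call:
{"name": "move_arm", "arguments": {"increments": "0 0 15 0 0 0 255;0 0 25 0 0 0 255;0 0 25 0 0 0 255;0 0 25 0 0 0 255;0 0 25 0 0 0 255;0 0 25 0 0 0 255;0 5 0 0 0 0 255;-4 13 0 0 0 0.7 255"}}

```text
time: 4.7
position: [0.5402, -0.238, 0.1603]
tool_rot: [3.114, -0.398, 0.006]
ft_force: [1.0, -0.3, -1.2]
grip_width: 0.723
grip_force: 39.7
```

Call:
{"name": "move_arm", "arguments": {"increments": "-7 20 0 0 0 0.7 255;-7 25 0 0 0 0.7 255;-7 25 0 0 0 0.7 255;-7 25 0 0 0 0.7 255;-7 25 0 0 0 0.7 255;-7 25 0 0 0 0.7 255;-7 25 0 0 0 0.7 255;-7 25 0 0 0 0.7 255"}}

```text
time: 5.37
position: [0.4809, -0.0388, 0.1569]
tool_rot: [-3.132, 0.238, 0.005]
ft_force: [0.4, 0.6, -0.5]
grip_width: 0.725
grip_force: 39.7
```

Call:
{"name": "move_arm", "arguments": {"increments": "-7 25 0 0 0 0.7 255;-7 20 0 0 0 0.7 255;-7 20 0 0 0 0.7 255;-7 12 0 0 0 0.7 255;-3 8 0 0 0 0.6 255;0 0 0 0 0 0 255;0 0 0 0 0 0 255;0 0 0 0 0 0 255"}}

```text
time: 6.03
position: [0.4526, 0.0427, 0.1586]
tool_rot: [3.137, -0.151, 0.0]
ft_force: [1.0, -0.3, -0.6]
grip_width: 0.722
grip_force: 39.7
```

```bash
python3 - <<'E'
from h import *
a=ctrl.get_image('side');b=ctrl.get_image('top')
import pickle;pickle.dump((a,b),open('p1.pkl','wb'))
t=np.hstack([cv2.resize(p['frame'][y:y+75,x:x+100,::-1],(400,300),interpolation=cv2.INTER_CUBIC) for p,x,y in ((a,195,135),(b,195,150))])
cv2.imwrite('pics/d1.png',t)
E
```

```text
(no output)
```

View pics/d1.png

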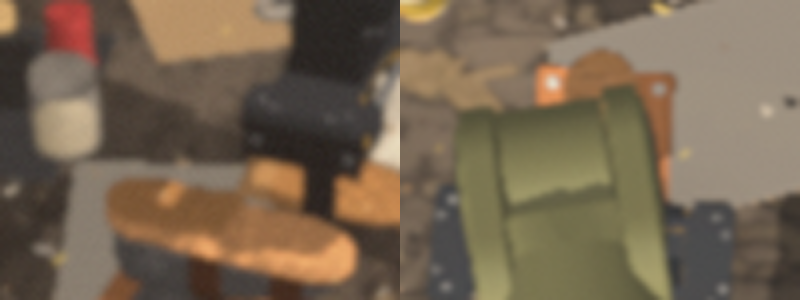

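Side view: the held sole shows its bevel end at crop (245,180) and its toe end at about (400,205), above and level with the sandal. The arm blocks the top view. I'll check its level and its edge from the side depth.

```bash
python3 - <<'E'
from h import *
import pickle;a,b=pickle.load(open('p1.pkl','rb'))
p=a;P=cloud(p);hsv=cv2.cvtColor(p['frame'],cv2.COLOR_RGB2HSV)
m=(P[...,2]>.14)&(P[...,2]<.185)&(abs(P[...,0]-.45)<.1)&(abs(P[...,1]-.04)<.06)&(hsv[...,0]<20)&(hsv[...,1]>100)&(hsv[...,2]>90)
Q=P[m];th=-.096;o=np.array([.4526,.0427]);d=np.array([np.cos(th),np.sin(th)])
u=(Q[:,:2]-o)@d;v=(Q[:,:2]-o)@[-d[1],d[0]]
for s in np.arange(-.07,.07,.006):
  k=abs(u-s)<.003
  if k.sum()>1: print('%.3f n%d v %.3f..%.3f z med %.4f max %.4f'%(s,k.sum(),v[k].min(),v[k].max(),np.median(Q[k,2]),Q[k,2].max()))
print(u.min(),u.max())
# fine at bevel end
k=u>.05;print(np.c_[u[k],v[k],Q[k,2]][np.argsort(u[k])][-25:])
# fit with occlusion: outer left corner
E
```

```text
-0.052 n18 v -0.015..0.021 z med 0.1624 max 0.1641
-0.046 n25 v -0.019..0.027 z med 0.1622 max 0.1643
-0.040 n31 v -0.025..0.031 z med 0.1624 max 0.1650
-0.034 n29 v -0.027..0.032 z med 0.1630 max 0.1653
-0.028 n34 v -0.031..0.029 z med 0.1629 max 0.1644
-0.022 n33 v -0.030..0.032 z med 0.1628 max 0.1646
-0.016 n33 v -0.032..0.032 z med 0.1625 max 0.1654
-0.010 n23 v -0.029..0.039 z med 0.1637 max 0.1804
-0.004 n10 v -0.008..0.039 z med 0.1625 max 0.1657
0.008 n9 v 0.038..0.041 z med 0.1726 max 0.1823
0.014 n4 v 0.028..0.035 z med 0.1630 max 0.1652
0.020 n14 v 0.009..0.033 z med 0.1618 max 0.1639
0.026 n21 v -0.002..0.035 z med 0.1625 max 0.1646
0.032 n21 v -0.007..0.031 z med 0.1628 max 0.1645
0.038 n23 v -0.009..0.032 z med 0.1625 max 0.1641
0.044 n20 v -0.008..0.032 z med 0.1618 max 0.1648
0.050 n22 v -0.011..0.030 z med 0.1611 max 0.1630
0.056 n17 v -0.007..0.031 z med 0.1603 max 0.1623
0.062 n5 v -0.011..0.017 z med 0.1585 max 0.1604
-0.0551553856198481 0.06240956341366717
[[ 0.0528  0.0022  0.1606]
 [ 0.0529  0.0263  0.163 ]
 [ 0.053   0.018   0.1608]
 [ 0.0532 -0.0075  0.161 ]
 [ 0.0538  0.0075  0.1604]
 [ 0.0539  0.0155  0.1623]
 [ 0.054   0.0309  0.1592]
 [ 0.0547 -0.0035  0.1598]
 [ 0.0553  0.0274  0.1598]
 [ 0.0553  0.0031  0.1605]
 [ 0.0555 -0.0055  0.1616]
 [ 0.0559  0.0178  0.16  ]
 [ 0.0565  0.0161  0.162 ]
 [ 0.0567  0.0074  0.1596]
 [ 0.0569 -0.0015  0.1605]
 [ 0.0571  0.0223  0.1593]
 [ 0.0574  0.0293  0.1572]
 [ 0.0575  0.0052  0.1613]
 [ 0.0576  0.029   0.1602]
 [ 0.0586 -0.0064  0.1603]
 [ 0.059   0.0169  0.1585]
 [ 0.0595 -0.0006  0.1604]
 [ 0.0598  0.0065  0.1583]
 [ 0.0602 -0.0108  0.1604]
 [ 0.0624 -0.0091  0.1577]]
```

Call:
{"name": "move_arm", "arguments": {"increments": "-1 1.5 -10 0 0 0 255;0 0 -12 0 0 0 255;0 0 -10 0 0 0 255;0 0 -6 0 0 0 255;0 0 -4 0 0 0 255;0 0 -2 0 0 0 255;0 0 0 0 0 0 255;0 0 0 0 0 0 255"}}

```text
time: 6.8
position: [0.4515, 0.0455, 0.1148]
tool_rot: [-3.138, 0.148, -0.001]
ft_force: [0.4, -0.2, -1.1]
grip_width: 0.722
grip_force: 39.7
```

Call:
{"name": "move_arm", "arguments": {"increments": "0 -1 -0.5 0 0 0 255;0 0 -0.5 0 0 0 255;0 0 -0.5 0 0 0 255;0 0 -0.5 0 0 0 255;0 0 -0.5 0 0 0 255;0 0 0 0 0 0 255;0 0 0 0 0 0 255;0 0 0 0 0 0 255"}}

```text
time: 7.47
position: [0.4512, 0.0445, 0.1121]
tool_rot: [3.138, -0.148, -0.0]
ft_force: [-0.4, -0.5, -0.0]
grip_width: 0.723
grip_force: 39.7
```

Call:
{"name": "move_arm", "arguments": {"increments": "0 0 -0.4 0 0 0 255;0 0 -0.3 0 0 0 255;0 0 -0.3 0 0 0 255;0 0 0 0 0 0 255;0 0 0 0 0 0 255;0 0 0 0 0 0 255;0 0 0 0 0 0 255;0 0 0 0 0 0 255"}}

```text
time: 8.13
position: [0.4513, 0.0445, 0.1112]
tool_rot: [3.138, -0.148, 0.0]
ft_force: [-1.6, 0.4, 3.4]
grip_width: 0.726
grip_force: 39.7
```

```bash
python3 - <<'E'
from h import *
a=ctrl.get_image('side')
import pickle;pickle.dump(a,open('p2.pkl','wb'))
print(ctrl.get_state()['ft_force'],ctrl.get_state()['position'])
cv2.imwrite('pics/d2.png',cv2.resize(a['frame'][155:215,210:290,::-1],(800,600),interpolation=cv2.INTER_CUBIC))
E
```

```text
[-1.1759  0.404   3.1055] [0.4512 0.0445 0.1112]
```

View pics/d2.png

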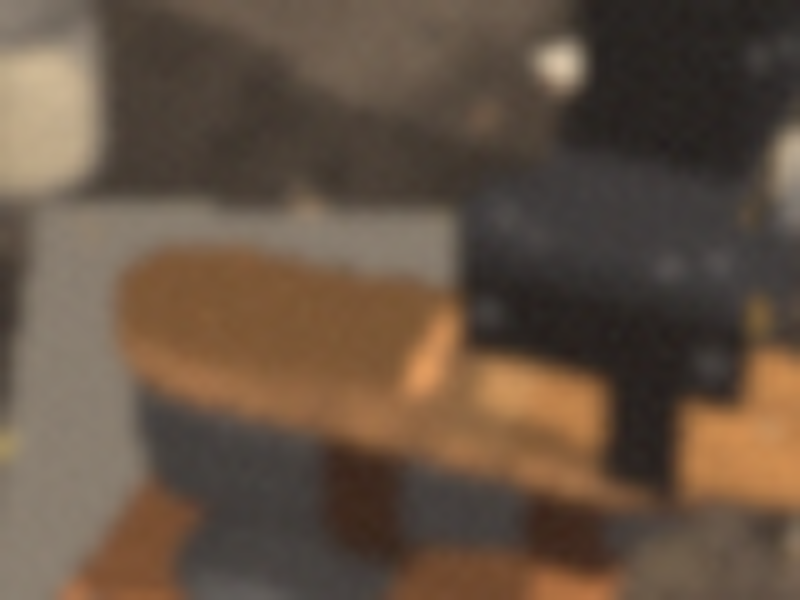

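View: the bright strip at (435,350) is bare cork between the lip edge and the sole's bevel edge, about 10 mm wide. Contact came at TCP z≈0.1117. I'll ease off a little and slide in slowly.

Call:
{"name": "move_arm", "arguments": {"increments": "0 0 0.5 0 0 0 255;2 -0.2 0.2 0 0 0 255;3 -0.3 0 0 0 0 255;3 -0.3 0 0 0 0 255;3 -0.3 0 0 0 0 255;3 -0.3 0 0 0 0 255;2 -0.2 0 0 0 0 255;0 0 0 0 0 0 255"}}

```text
time: 8.85
position: [0.4679, 0.0428, 0.1118]
tool_rot: [-3.138, 0.149, -0.001]
ft_force: [0.6, -0.1, 0.6]
grip_width: 0.722
grip_force: 39.7
```

Call:
{"name": "move_arm", "arguments": {"increments": "1 -0.1 0 0 0 0 255;2 -0.2 0 0 0 0 255;2 -0.2 0 0 0 0 255;1 -0.1 0 0 0 0 255;0 0 0 0 0 0 255;0 0 0 0 0 0 255;0 0 0 0 0 0 255;0 0 0 0 0 0 255"}}

```text
time: 9.52
position: [0.4732, 0.0423, 0.1118]
tool_rot: [3.138, -0.148, 0.0]
ft_force: [0.6, 0.0, -0.1]
grip_width: 0.722
grip_force: 39.7
```

```bash
python3 - <<'E'
from h import *
a=ctrl.get_image('side')
import pickle;pickle.dump(a,open('p3.pkl','wb'))
print(ctrl.get_state()['ft_force'],ctrl.get_state()['position'])
cv2.imwrite('pics/d3.png',cv2.resize(a['frame'][155:215,210:290,::-1],(800,600),interpolation=cv2.INTER_CUBIC))
P=cloud(a);m=(P[...,2]>.1)&(P[...,2]<.13)&(abs(P[...,0]-.52)<.13)&(abs(P[...,1]-.045)<.06);Q=P[m]
th=-.095;d=np.array([np.cos(th),np.sin(th)]);o=np.array([.524,.0375]);u=(Q[:,:2]-o)@d;v=(Q[:,:2]-o)@[-d[1],d[0]]
for s in np.arange(-.016,.06,.004):
  k=(abs(u-s)<.002)&(abs(v)<.02);print('%.3f %.4f %d'%(s,np.median(Q[k,2]),k.sum()),end='; ')
E
```

```text
[ 0.1712  0.1714 -0.7386] [0.4732 0.0423 0.1118]
-0.016 0.1168 7; -0.012 0.1165 5; -0.008 0.1155 5; -0.004 0.1158 7; 0.000 0.1144 10; 0.004 0.1189 4; 0.008 0.1187 6; 0.012 0.1183 4; 0.016 0.1184 6; 0.020 0.1190 8; 0.024 0.1175 11; 0.028 0.1180 10; 0.032 0.1177 13; 0.036 0.1164 11; 0.040 0.1164 12; 0.044 0.1160 12; 0.048 0.1166 13; 0.052 0.1163 12; 0.056 0.1165 9;
```

View pics/d3.png

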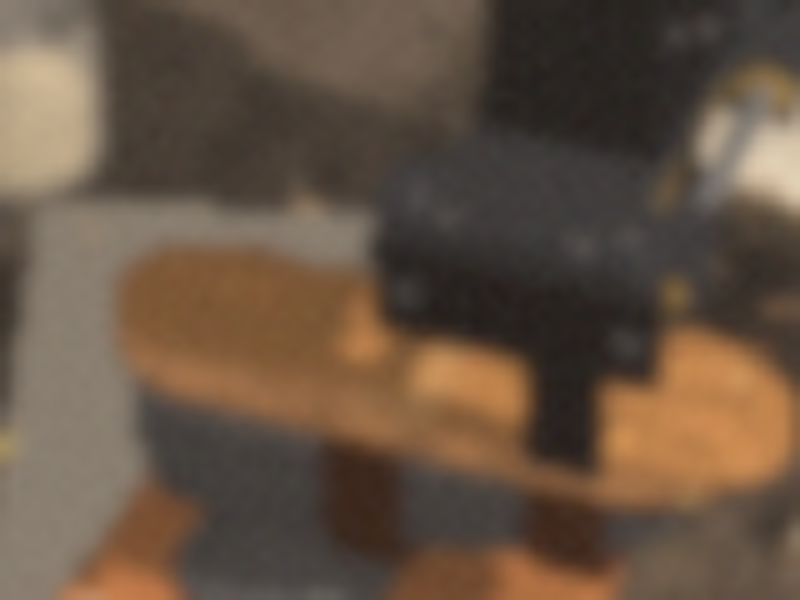

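The edge is now about 10 mm under the lip and the lip height is unchanged (about 0.119). Sliding on 11 mm.

Call:
{"name": "move_arm", "arguments": {"increments": "1 -0.1 0 0 0 0 255;2 -0.2 0 0 0 0 255;2 -0.2 0 0 0 0 255;2 -0.2 0 0 0 0 255;2 -0.2 0 0 0 0 255;2 -0.2 0 0 0 0 255;0 0 0 0 0 0 255;0 0 0 0 0 0 255"}}

```text
time: 10.23
position: [0.4845, 0.0412, 0.1118]
tool_rot: [-3.138, 0.148, -0.0]
ft_force: [0.2, -0.5, -0.0]
grip_width: 0.727
grip_force: 39.7
```

```bash
python3 - <<'E'
from h import *
a=ctrl.get_image('side')
print(ctrl.get_state()['ft_force'],ctrl.get_state()['position'])
cv2.imwrite('pics/d4.png',cv2.resize(a['frame'][155:215,210:290,::-1],(800,600),interpolation=cv2.INTER_CUBIC))
P=cloud(a);m=(P[...,2]>.1)&(P[...,2]<.13)&(abs(P[...,0]-.52)<.13)&(abs(P[...,1]-.045)<.06);Q=P[m]
th=-.095;d=np.array([np.cos(th),np.sin(th)]);o=np.array([.524,.0375]);u=(Q[:,:2]-o)@d;v=(Q[:,:2]-o)@[-d[1],d[0]]
print(u.min())
for s in np.arange(-.104,.06,.004):
  k=(abs(u-s)<.002)&(abs(v)<.025);print('%.3f %.4f %d v %.3f'%(s,np.median(Q[k,2]),k.sum(),v[abs(u-s)<.002].max(initial=-1)),end='; ')
E
```

```text
[ 0.7861 -0.1514  0.2553] [0.4844 0.0412 0.1118]
-0.09526074379591708
  return _methods._mean(a, axis=axis, dtype=dtype,
  ret = ret.dtype.type(ret / rcount)
```

View pics/d4.png

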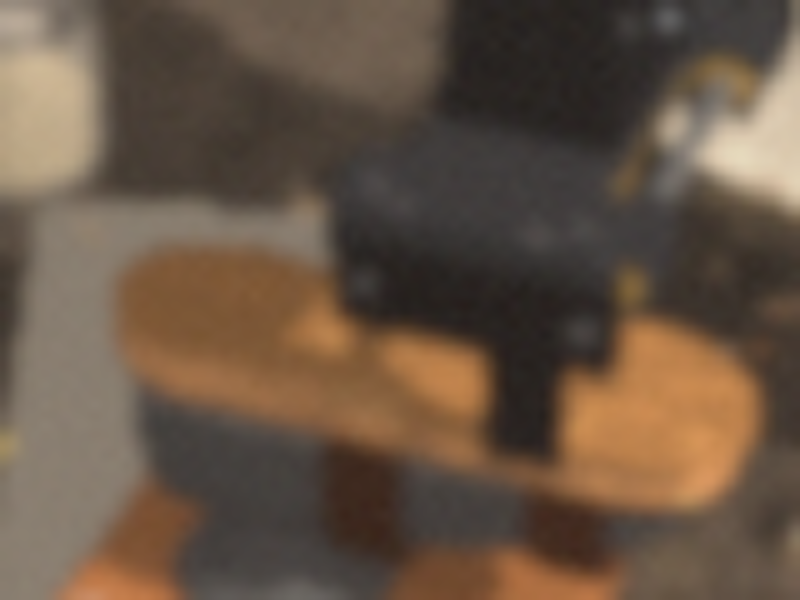

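The toe is at u≈-95 mm, so the bevel edge is about 22 mm in, and the lip is still at rest. Pressing down now.

Call:
{"name": "move_arm", "arguments": {"increments": "0 0 -0.3 0 0 0 255;0 0 -0.3 0 0 0 255;0 0 -0.2 0 0 0 255;0 0 -0.2 0 0 0 255;0 0 -0.2 0 0 0 255;0 0 0 0 0 0 255;0 0 0 0 0 0 255;0 0 0 0 0 0 255"}}

```text
time: 10.95
position: [0.4844, 0.0412, 0.1109]
tool_rot: [3.138, -0.148, 0.001]
ft_force: [-1.2, 0.4, 4.4]
grip_width: 0.725
grip_force: 39.7
```

Call:
{"name": "move_arm", "arguments": {"increments": "0 0 -0.3 0 0 0 255;0 0 -0.3 0 0 0 255;0 0 -0.3 0 0 0 255;0 0 0 0 0 0 255;0 0 0 0 0 0 255;0 0 0 0 0 0 255;0 0 0 0 0 0 255;0 0 0 0 0 0 255"}}

```text
time: 11.62
position: [0.4844, 0.0412, 0.1103]
tool_rot: [3.138, -0.148, 0.001]
ft_force: [-2.3, -0.1, 8.4]
grip_width: 0.722
grip_force: 39.7
```

Call:
{"name": "move_arm", "arguments": {"increments": "0 0 -0.3 0 0 0 255;0 0 0 0 0 0 255;0 0 0 0 0 0 255;0 0 0 0 0 0 255;0 0 0 0 0 0 255;0 0 0 0 0 0 255;0 0 0 0 0 0 255;0 0 0 0 0 0 255"}}

```text
time: 12.28
position: [0.4844, 0.0412, 0.1102]
tool_rot: [3.138, -0.148, 0.001]
ft_force: [-2.4, 0.4, 9.1]
grip_width: 0.723
grip_force: 39.7
```

```bash
python3 - <<'E'
from h import *
Z=[]
for i in range(4):
  a=ctrl.get_image('side');print(ctrl.get_state()['ft_force'])
  P=cloud(a);m=(P[...,2]>.1)&(P[...,2]<.13)&(abs(P[...,0]-.52)<.13)&(abs(P[...,1]-.045)<.06);Z.append(P[m])
Q=np.vstack(Z)
th=-.095;d=np.array([np.cos(th),np.sin(th)]);o=np.array([.524,.0375]);u=(Q[:,:2]-o)@d;v=(Q[:,:2]-o)@[-d[1],d[0]]
print(np.percentile(u,[0,.3]))
for lo,hi in ((-.09,-.075),(-.075,-.055),(-.014,-.003),(.002,.01),(.01,.02),(.02,.03),(.05,.07)):
  k=(u>lo)&(u<hi)&(abs(v)<.02);print(lo,hi,np.median(Q[k,2]),k.sum())
E
```

```text
[-2.1239 -0.9657  9.0142]
[-2.5996  0.0347  8.865 ]
[-2.24   -0.2789  8.1525]
[-0.8991  0.8019  8.6947]
[-0.0953 -0.0939]
-0.09 -0.075 0.11419129305991316 215
-0.075 -0.055 0.11466328132662834 252
-0.014 -0.003 0.11418062815256524 73
0.002 0.01 0.11745066857550379 37
0.01 0.02 0.11695867393090426 58
0.02 0.03 0.11644912430285792 51
0.05 0.07 0.11468925423127513 244
```

```bash
python3 -c "
from bench import ctrl
print(ctrl.close_job())"
```

```text
the job is handed in; nothing more can be done
None
```

I handed the job in with the half sole still gripped and pressed on the cork at about 9 N; by the side camera its bevel edge is about 22 mm under the lip, it is flat, and the lip is at rest. The hand-in returned no verdict.

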